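# Check that a seeder's brake lever stops short of its grip

### The job

Two handles off the hand-pushed plot seeder are bolted to stands on the seed lab's desk for checking. Press the red brake lever in toward its grip with the backs of the fingers (never between them) until it comes up against its stop, keep it pressed there for two seconds without forcing it, then ease it all the way back out under the fingers so that it does not snap, and finish clear of it. Do not touch the grip behind it, and leave the blue clutch lever with its stand and the jar, tray, wrench and sieve as they are.

Things in the scene. Friction and masses are not known exactly. Their poses are not given: they have to be found in the camera images.
- brake_stand: Fixed stand of the RED lever: base plate 90 (x) x 220 (y) x 12 mm, two posts, bar along y, its axis 120 mm above the table over the origin (centre of the underside), y -120 to +115 mm; black grip 30 mm thick from y = -30 on; lever clamp y -71 to -41, out to x = -52, z 103 to 141 mm. Lever on the -x side, roughly facing the robot. Turned up to 0.5 rad; may be the left or right stand.
- brake_angle (a joint): Red lever's angle, rad: 0 = out (rest), grows as pressed, 0.28 = at a slightly yielding rubber stop, about 25 mm of air left to the grip. A spring returns it: at the pad 2.6 N starts it, 4.6 N just reaches the stop; beyond, the force rises a few N per mm. Over 40 N is forcing. Let go suddenly it snaps back; it must not return faster than 4 rad/s (0.4 m/s at the pad).
- brake_lever: Red lever blade: straight bar 10 mm thick (x), 16 mm high (z), 148 mm long along its own +y from the vertical pivot, with a 20 mm ball end. Origin: on the pivot, mid height, at (-45, -56, 120) mm in the stand's frame. Its +x axis points from the outer face toward the grip (the way to press). Its y axis is 0.30 rad outward from the bar at rest, 0.02 rad at the stop.
- brake_pad (a point): Where to press the red lever: outer face of the blade, mid height, 110 mm from the pivot. It travels about 31 mm to the stop, nearly straight, along the stand's +x axis turned 0.16 rad counter-clockwise (seen from above). The outer face from 60 to 145 mm from the pivot is free to press; above and in front of it all is clear.
- clutch_stand: The other handle, of the same make and sizes, with a BLUE lever. Must be left alone. Origin: centre of the underside.
- clutch_angle (a joint): Angle of the blue lever, rad, 0 = out. Must stay out.
- jar: Small loose amber sample jar with a white cap, 56 mm diameter, 85 mm high, between the two stands. Origin: centre of the underside.
- tray: Small loose black triangular tray, 100 mm sides, 22 mm high, on the desk between robot and stands. Origin: centre of the underside.
- wrench: Loose steel wrench lying on the desk beyond the stands, about 15 mm high. Origin: its underside.
- sieve: Loose round steel sieve pan, 140 mm diameter, 50 mm high, on the right of the desk. Origin: centre of the underside.

How it is judged:
By the outcome, as a careful person would: the job done as asked, in the order asked, and still so for the second after the job is handed in, with the robot touching nothing.
It also fails if it takes over 38 s, if anything falls off the work surface, if the arm or the gripper's body presses on something with over 40 N, if the wrist force passes 120 N, or if a joint passes its speed limit or range.

### The arm

A 6-joint arm with a two-finger parallel gripper is mounted at the origin on the work surface. World frame = base frame: x ahead of the robot, y to its left, z up, the work surface at z = 0. Lengths are in mm, angles in rad, forces in N, time in s.
With the tool pointing down it reaches from about 275 to 1000 mm from the base axis. Payload 8.4 kg.
Tool frame: the origin (TCP) lies at the centre of the arm's flange, where the gripper is bolted on; the fingertips stand r.tip_extent ahead of it and the grasp point (between the pads) lies 155 mm ahead of it (r.tip_extent is the distance from the TCP to the fingertips, in mm); z points along the fingers, y is the direction in which the jaws open and shut (so a half turn about z gives the same grasp; the last joint's range is limited). The gripper opens to 85 mm and grips with 20 to 120 N. Pads are 22 mm wide; open, the fingers measure 114 mm over their backs; the gripper's body (76 mm by 85 mm) begins 54 mm behind the grasp point. The pads swing forward as they close: fully open they stand 13 mm farther back than shut.
Start: joints at [1.287, 0.353, 1.633, -0, 1.155, -0.002], TCP at [173.802, 600.352, 404.681] pointing down, gripper open.
Joint ranges: [-2.63, 2.63], [-0.92, 2.1], [0.06, 2.66], [-1.3, 4.44], [0, 2.69], [-3.02, 3.02]. Speed limits (rad/s): [2.22, 2.22, 2.79, 3.14, 3.14, 3.14].

### API

Orientations are given as [roll, pitch, yaw] about the fixed x, y, z axes, in that order (R = Rz(yaw) Ry(pitch) Rx(roll)).
In Python, from rig import sense, grab_frame, job, r gives the robot as it stands. The module is installed in compiled form; this text tells all that it offers.
- The arm moves only by the shell command python3 -m creep 'ROWS' [FORCE]. ROWS is JSON, a list of rows, each a list of 7 numbers: the turn, a rotation vector about the tool's x, y, z in rad, then the shift along the tool's x, y, z in mm, then the closure, from 0 (fully open) to 1 (shut). In form: [[wx, wy, wz, dx, dy, dz, fingers], ...]. A call has 1 to 10 rows; each row shifts and turns the pose as measured when the row begins, along the tool's axes as they then stand; what a row does not reach is not made up. A row lasts 1/12 s, in which the tool goes at most 41.7 mm and 7.16 degrees, less where a joint would pass 70% of its speed; a pose out of reach is approached as far as the arm can. A call with a gripper value outside its range is refused whole. The fingers move at their own pace and stop on an object; FORCE is the grip in N (left out, the last holds). Time passes only in rows, so rows that do not move let the fingers close. It gives the time, the measured TCP pose, the force and the opening at its end, in the units of the state.
- sense(): the state, without advancing time (a new reading comes with each control period).
- grab_frame(name): name is "scene" or "top" or "wrist"; returns a dict with "color" (384x512x3 uint8, red, green, blue), "mtx" (3x3 intrinsics, pixels), "T" (4x4, takes a point from camera to world coordinates). Camera axes: x right, y down, z forward; pixel columns grow to the right and rows downward; lengths in mm; the calibration is good to about 2 mm. A picture is of the moment at which its call begins. There is no depth.
- job.sign_off(): hands the job in, once; it reports no verdict.
The state is a dict: "clock": time; "qpos": joint angles; "qvel": joint speeds; "joint_efforts": joint torques, N m; "eef_pos": TCP position; "tcp_rot": TCP orientation; "contact_force": force on the tool from outside, world axes, zero at the start; "wrist_torque": the same for the moment, N m; "opening": opening from 0.0 (shut) to 1.0 (fully open).
Only numpy, scipy, OpenCV 4.12 (cv2) and the standard library are available. Lean on these libraries where they do the work, as an engineer would, in place of code of your own. Each camera call takes 0.05 s, during which the arm holds its last target.

## Working session

There is one attempt and no reset: what is moved stays moved. The work goes in short steps, Python scripts to look and compute and a shell command to move; the robot and the scene stay as the last step left them, time stands still between calls to the robot, and variables do not carry over. Pictures are saved under pics/ and viewed, and the job is handed in when it is done.

```bash
mkdir -p pics
python3 - <<'E'
from rig import sense, grab_frame, job, r
import cv2,numpy as np
print(sense()); print(r.tip_extent)
for n in("scene","top"):
    f=grab_frame(n); cv2.imwrite(f"pics/{n}0.png",f["color"][:,:,::-1]); np.savez(f"{n}0.npz",**f); print(n,f["mtx"].round(1).tolist(),f["T"].round(3).tolist())
E
```

```text
{'clock': 0.0, 'qpos': array([ 1.28660028e+00,  3.53640791e-01,  1.63411833e+00,  1.77504509e-05,
        1.15519547e+00, -2.41123105e-03]), 'qvel': array([ 0.00043845,  0.00143387, -0.00072875,  0.00068175, -0.00158331,
        0.00070082]), 'joint_efforts': array([ 3.60817205e-03, -6.05235171e+01, -3.42084646e+01,  3.07670416e-04,
        9.00334097e-03,  7.82598732e-06]), 'eef_pos': array([173.73407878, 600.12981729, 403.97287258]), 'tcp_rot': array([-3.14023076e+00, -1.95135432e-05,  2.85980065e+00]), 'contact_force': array([ 0.19786893,  0.38189764, -0.42208448]), 'wrist_torque': array([ 0.035871  ,  0.00382441, -0.06855033]), 'opening': 1.0039671677340414}
173.4
scene [[447.6, 0.0, 252.5], [0.0, 447.6, 190.6], [0.0, 0.0, 1.0]] [[-0.807, 0.324, -0.493, 1258.265], [0.59, 0.423, -0.688, 873.09], [-0.014, -0.846, -0.532, 845.796], [0.0, 0.0, 0.0, 1.0]]
top [[357.7, 0.0, 257.1], [0.0, 357.7, 190.1], [0.0, 0.0, 1.0]] [[0.024, -0.998, 0.061, 478.225], [-1.0, -0.022, 0.021, -128.682], [-0.02, -0.062, -0.998, 1254.836], [0.0, 0.0, 0.0, 1.0]]
```

View pics/scene0.png

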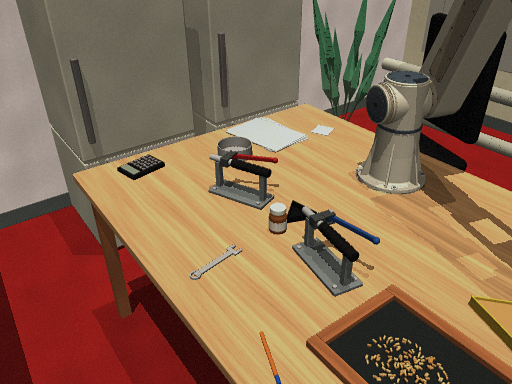

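View pics/top0.png

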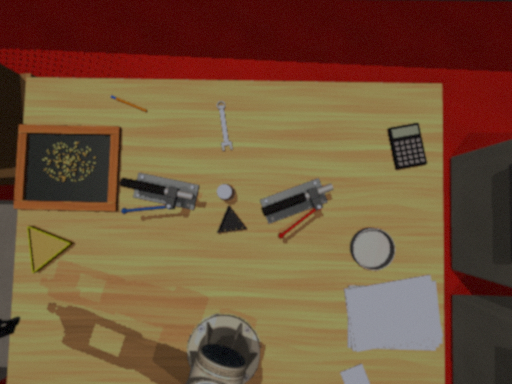

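The red lever is on the right stand: in the top view its ball is near (281,235) and its pivot near (318,210). In the scene view it runs from about (277,160) to (232,155). Next I'll measure it.

```bash
cat > h.py <<'E'
import numpy as np,cv2
def ray(f,u,v):
    d=np.linalg.inv(f["mtx"])@np.array([u,v,1.]); return f["T"][:3,3],f["T"][:3,:3]@d
def onz(f,u,v,z):
    o,d=ray(f,u,v); return o+d*(z-o[2])/d[2]
def tri(f,p,g,q):
    o1,d1=ray(f,*p);o2,d2=ray(g,*q)
    s=np.linalg.lstsq(np.c_[d1,-d2],o2-o1,rcond=None)[0]
    a=o1+d1*s[0];b=o2+d2*s[1]; return (a+b)/2,np.linalg.norm(a-b)
def proj(f,P):
    c=f["T"][:3,:3].T@(np.array(P)-f["T"][:3,3]); c=f["mtx"]@c; return c[:2]/c[2]
E
python3 - <<'E'
import numpy as np,cv2
from h import *
t=dict(np.load("top0.npz"));s=dict(np.load("scene0.npz"))
def red(f,x0,x1,y0,y1):
    c=f["color"].astype(int);m=(c[...,0]>90)&(c[...,0]>2.2*c[...,1])&(c[...,0]>2.2*c[...,2])
    k=np.zeros_like(m);k[y0:y1,x0:x1]=m[y0:y1,x0:x1]
    n,l,st,_=cv2.connectedComponentsWithStats(k.astype(np.uint8)); i=1+st[1:,4].argmax(); ys,xs=np.where(l==i); print(st[i]); return np.c_[xs,ys].astype(float)
for n,f,b in(("t",t,(255,345,185,255)),("s",s,(215,300,135,180))):
    p=red(f,*b); c=p.mean(0); u=np.linalg.svd(p-c)[2][0]; q=(p-c)@u
    e1,e2=c+u*q.min(),c+u*q.max(); print(n,c,e1,e2)
    if n=="t": print([onz(f,*e,120).round(1) for e in(e1,e2)]); a=(onz(f,*e1,120)-onz(f,*e2,120)); print(np.linalg.norm(a),np.arctan2(a[1],a[0])); T=(e1,e2)
    else: S=(e1,e2)
for i in T:
  for j in S: print(tri(t,i,s,j))
for n,f,c in(("t",t,(295,205)),("s",s,(240,178))):
    im=f["color"][c[1]-42:c[1]+43,c[0]-55:c[0]+56,::-1]; cv2.imwrite(f"pics/crop_{n}.png",cv2.resize(im,None,fx=7,fy=7,interpolation=cv2.INTER_CUBIC))
E
```

```text
[279 209  37  29 118]
t [295.84745763 223.41525424] [314.80625772 208.7495436 ] [279.2166792  236.28010765]
[array([ 492.9, -288.5,  120. ]), array([ 403.7, -177.9,  120. ])]
142.0737298079867 -0.8918945497517944
[236 154  42   8 151]
s [255.98675497 157.36423841] [235.9743996  155.24133148] [277.04266053 159.59784495]
(array([ 493.16059384, -288.82539035,  118.78612099]), np.float64(0.66646887822221))
(array([ 440.24554437, -239.83495209,  115.74592088]), np.float64(143.40837628325485))
(array([ 462.61086265, -212.87670019,  145.97781612]), np.float64(135.29743208822768))
(array([ 402.18857826, -176.77717322,  119.34192133]), np.float64(3.6522338506601892))
```

```bash
ls pics
```

```text
crop_s.png
crop_t.png
scene0.png
top0.png
```

View pics/crop_t.png

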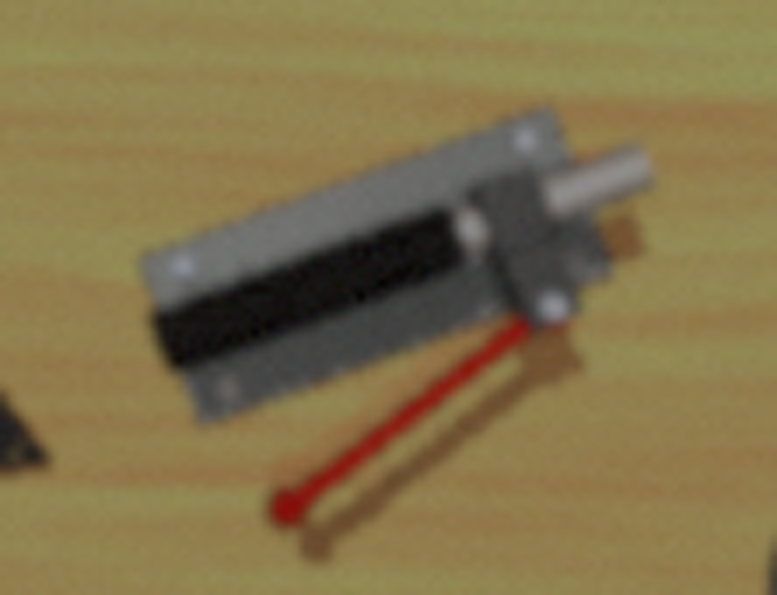

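View pics/crop_s.png

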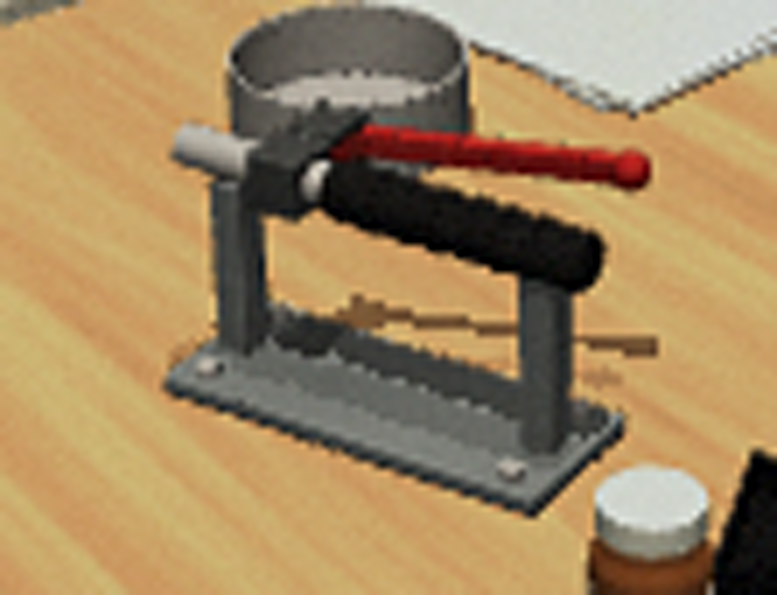

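Run:
```python
import numpy as np,cv2
from h import *
t=dict(np.load("top0.npz"));s=dict(np.load("scene0.npz"))
ct=lambda x,y:(240+x/7-.43,163+y/7-.43)
cs=lambda x,y:(185+x/7-.43,136+y/7-.43)
C=[onz(t,*ct(*p),12)[:2] for p in((145,258),(555,103),(610,268),(200,425))]
C=np.array(C);print(C.round(1)); print([np.linalg.norm(C[i]-C[(i+1)%4]).round(1) for i in range(4)])
o=C.mean(0); yaw=np.mean([np.arctan2(-(d)[0],d[1]) for d in(C[0]-C[1],C[3]-C[2])])
print("origin",o,"yaw",yaw)
# base corners in scene view (z=12): near-left, near, right
D=np.array([onz(s,*cs(*p),12)[:2] for p in((165,380),(530,515),(625,425))]); print("scene corners",D.round(1),"centre",((D[0]+D[2])/2).round(1))
bt,e=tri(t,ct(287,506),s,cs(634,169)); print("ball",bt,e)
g,_=0,0
a=np.array([onz(t,*ct(*p),120) for p in((645,167),(170,338))]);d=a[1]-a[0];print("bar",a.round(1),np.linalg.norm(d),np.arctan2(-d[0],d[1]))
R=lambda a:np.array([[np.cos(a),-np.sin(a)],[np.sin(a),np.cos(a)]])
piv=o+R(yaw)@[-45,-56]; v=bt[:2]-piv; print("pivot",piv,"ball dist",np.linalg.norm(v),"lever yaw",np.arctan2(-v[0],v[1]))
ly=yaw+.3; pad=piv+R(ly)@[-5,110]; print("pad",pad,"clamp corner",o+R(yaw)@[-52,-41])
print(proj(t,[*piv,120]),proj(t,[*pad,120]),proj(s,[*pad,120]))
```

```text
[[ 522.2 -114.3]
 [ 603.9 -316.2]
 [ 522.5 -344.4]
 [ 440.3 -143.4]]
[np.float64(217.8), np.float64(86.1), np.float64(217.1), np.float64(86.9)]
origin [ 522.22698403 -229.58815281] yaw 0.38637308916450636
scene corners [[ 606.5 -303.4]
 [ 532.6  -96.8]
 [ 448.9 -130.6]] centre [ 527.7 -217. ]
ball [ 406.8375037  -181.08858707  118.59768576] 3.325470595571384
bar [[ 564.7 -340.9  120. ]
 [ 482.5 -127.7  120. ]] 228.48312297056145 0.36840099174071345
pivot [ 501.64685541 -298.41734943] ball dist 150.8471134834214 lever yaw 0.6796397550246889
pad [ 428.06817368 -216.49557213] clamp corner [ 489.51041184 -287.16094069]
[318.0063683  206.04471826] [291.62959467 228.79876407] [263.44790539 157.29007064]
```

```bash
python3 -m creep '[[0,0,0.107,0,0,0,1],[0,0,0.107,0,0,0,1],[0,0,0.107,0,0,0,1],[0,0,0.107,0,0,0,1],[0,0,0.107,0,0,0,1],[0,0,0.107,0,0,0,1],[0,0,0.107,0,0,0,1]]' 30
```

```text
clock: 0.68
eef_pos: [173.5, 599.1, 400.8]
tcp_rot: [-3.136, 0.005, 2.08]
contact_force: [-0.1, 0.2, 0.6]
opening: 0.007
```

```bash
python3 -m creep '[[0,0,0,-40,3,0,1],[0,0,0,-40,3,0,1],[0,0,0,-40,3,0,1],[0,0,0,-40,3,0,1],[0,0,0,-40,3,0,1],[0,0,0,-40,3,0,1],[0,0,0,-40,3,0,1],[0,0,0,-40,3,0,1],[0,0,0,-40,3,0,1],[0,0,0,-40,3,0,1]]'
```

```text
clock: 1.52
eef_pos: [394.4, 254.8, 398.8]
tcp_rot: [-3.134, 0.004, 2.081]
contact_force: [1.4, -0.2, 0.2]
opening: 0.004
```

```bash
python3 -m creep '[[0,0,0,-33,-20,0,1],[0,0,0,-33,-20,0,1],[0,0,0,-33,-20,0,1],[0,0,0,-33,-20,0,1],[0,0,0,-33,-20,0,1],[0,0,0,-33,-20,0,1],[0,0,0,-33,-20,0,1],[0,0,0,-33,-20,0,1],[0,0,0,-33,-20,0,1],[0,0,0,-33,-20,0,1]]'; python3 -m creep '[[0,0,0.03,-32,-20,0,1],[0,0,0,-32,-20,0,1],[0,0,0,-25,-18,0,1],[0,0,0,0,0,0,1],[0,0,0,0,0,0,1]]'
```

```text
clock: 2.35
eef_pos: [379.1, -148.4, 401.6]
tcp_rot: [-3.137, 0.006, 2.082]
contact_force: [1.5, -0.1, 0.2]
opening: 0.001
clock: 2.77
eef_pos: [366.7, -266.4, 402.2]
tcp_rot: [-3.137, 0.008, 2.043]
contact_force: [-0.7, 0.6, 0.1]
opening: 0.0
```

```bash
python3 -m creep '[[0,0,-0.067,0,0,15,1],[0,0,0,5,8,25,1],[0,0,0,5,8,25,1],[0,0,0,5,7,25,1],[0,0,0,0,0,20,1],[0,0,0,0,0,10,1],[0,0,0,0,0,0,1]]'
python3 - <<'E'
from rig import *
import cv2,numpy as np
from h import *
print(sense())
for n in("scene","top","wrist"):
    f=grab_frame(n); np.savez(f"{n}1.npz",**f); cv2.imwrite(f"pics/{n}1.png",f["color"][:,:,::-1])
t=cv2.imread("pics/top1.png");s=cv2.imread("pics/scene1.png")
a=cv2.resize(t[155:245,245:345],(400,360),interpolation=2);b=cv2.resize(s[100:210,200:300],(400,440),interpolation=2)[:360]
cv2.imwrite("pics/c1.png",np.hstack([a,b]))
E
```

```text
clock: 3.35
eef_pos: [379.5, -237.1, 278.2]
tcp_rot: [-3.138, 0.009, 2.115]
contact_force: [-0.5, 0.2, 0.3]
opening: -0.001
{'clock': 3.35, 'qpos': array([-0.5589358 ,  0.25740378,  2.1150935 , -0.01094577,  0.76259428,
       -1.09517651]), 'qvel': array([ 0.02895275, -0.00351973,  0.00912454,  0.00224427,  0.01463727,
        0.00664142]), 'joint_efforts': array([-3.10446415e-01, -4.28331292e+01, -2.44468474e+01, -4.23136319e-02,
       -6.26432598e-01,  3.96239891e-03]), 'eef_pos': array([ 379.49158991, -237.1004945 ,  278.23163538]), 'tcp_rot': array([-3.13778789,  0.00923852,  2.11494437]), 'contact_force': array([-0.49876183,  0.1509714 ,  0.32586847]), 'wrist_torque': array([-0.01513224,  0.02139966,  0.01214746]), 'opening': -0.0011808672195721289}
```

View pics/c1.png

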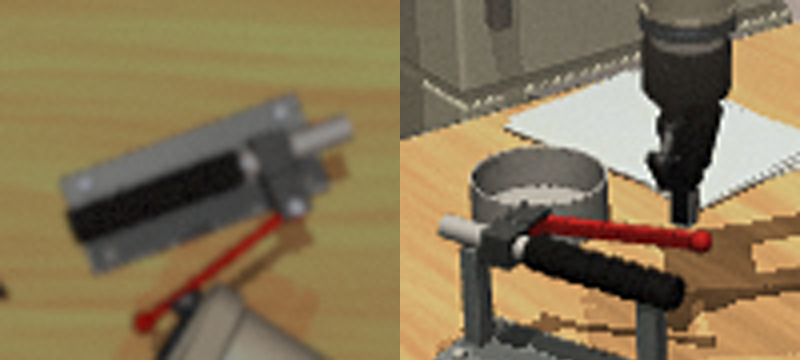

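View pics/wrist1.png

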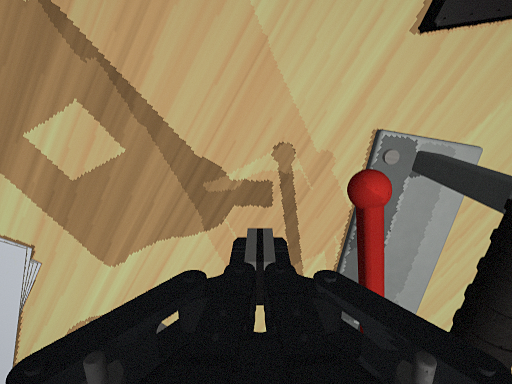

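Closed fingers are at the outer side of the lever (wrist view: finger back near (290,245), ball at (370,190)). About 37 mm of gap remains, so I'll approach and watch the force.

```bash
python3 -m creep '[[0,0,0,-1,6,0,1],[0,0,0,-1,6,0,1],[0,0,0,-1,6,0,1],[0,0,0,0,4,0,1],[0,0,0,0,3,0,1],[0,0,0,0,0,0,1]]'; python3 -m creep '[[0,0,0,0,3,0,1],[0,0,0,0,3,0,1],[0,0,0,0,0,0,1]]';python3 -m creep '[[0,0,0,0,3,0,1],[0,0,0,0,3,0,1],[0,0,0,0,0,0,1]]'
```

```text
clock: 4.0
eef_pos: [407.8, -227.5, 285.2]
tcp_rot: [3.139, 0.021, 2.114]
contact_force: [-0.0, 0.4, 0.6]
opening: -0.001
clock: 4.25
eef_pos: [413.5, -224.0, 285.4]
tcp_rot: [3.139, 0.021, 2.114]
contact_force: [-0.0, 0.2, -0.9]
opening: 0.0
clock: 4.5
eef_pos: [418.1, -220.6, 285.0]
tcp_rot: [3.141, 0.019, 2.114]
contact_force: [-1.6, -3.2, 2.1]
opening: 0.008
```

Contact at about 3 N, where expected. The TCP has drifted up to z=285, so I'll back off a little, restore height and levelling, and come in again.

```bash
python3 -m creep '[[0,0,0,0,-3,0,1],[0,0,0,0,-3,0,1],[0,0,0,0,-3,0,1],[0,0.02,0,0,0,3,1],[0,0,0,0,0,3,1],[0,0,0,0,0,0,1]]'; python3 -m creep '[[0,0,0,0,0,1,1],[0,0,0,0,2,0,1],[0,0,0,0,2,0,1],[0,0,0,0,0,0,1]]'
```

```text
clock: 5.0
eef_pos: [409.9, -226.0, 278.6]
tcp_rot: [3.14, -0.002, 2.114]
contact_force: [-0.0, 0.0, -0.5]
opening: 0.001
clock: 5.33
eef_pos: [413.6, -223.8, 277.0]
tcp_rot: [3.14, -0.003, 2.113]
contact_force: [0.4, 0.4, 0.1]
opening: 0.004
```

```bash
P="python3 -m creep"; $P '[[0,0,0,0,2,0,1],[0,0,0,0,2,0,1],[0,0,0,0,0,0,1]]'; python3 -m creep '[[0,0,0,0,2,0,1],[0,0,0,0,2,0,1],[0,0,0,0,2,0,1],[0,0,0,0,0,0,1]]'; python3 -m creep '[[0,0,0,0,3,0,1],[0,0,0,0,3,0,1],[0,0,0,0,3,0,1],[0,0,0,0,0,0,1]]'
```

```text
clock: 5.58
eef_pos: [416.9, -221.3, 276.9]
tcp_rot: [-3.141, -0.004, 2.114]
contact_force: [-1.7, -0.7, 1.6]
opening: -0.004
clock: 5.92
eef_pos: [421.9, -217.7, 276.9]
tcp_rot: [-3.14, -0.005, 2.114]
contact_force: [-2.8, -0.6, 1.5]
opening: 0.001
clock: 6.25
eef_pos: [429.9, -212.4, 276.8]
tcp_rot: [-3.139, -0.006, 2.114]
contact_force: [-4.6, -0.7, 2.5]
opening: -0.001
```

```bash
python3 -m creep '[[0,0,0,0,3,0,1],[0,0,0,0,3,0,1],[0,0,0,0,3,0,1],[0,0,0,0,0,0,1]]'
python3 - <<'E'
from rig import *
import cv2,numpy as np
print(sense()["contact_force"])
for n in("scene","wrist"):
    f=grab_frame(n); np.savez(f"{n}2.npz",**f); cv2.imwrite(f"pics/{n}2.png",f["color"][:,:,::-1])
s=cv2.imread("pics/scene2.png")
cv2.imwrite("pics/c2.png",np.hstack([cv2.resize(s[110:210,200:300],(384,384),interpolation=2),cv2.imread("pics/wrist2.png")[:,100:500]]))
E
```

```text
clock: 6.58
eef_pos: [438.4, -207.5, 276.8]
tcp_rot: [-3.139, -0.006, 2.115]
contact_force: [-4.5, -2.2, 2.6]
opening: 0.003
[-4.51891834 -2.23507482  2.62823176]
```

View pics/c2.png

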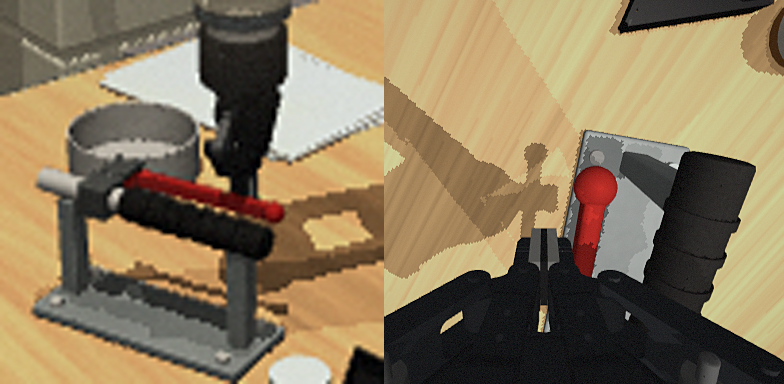

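The finger back bears on the blade's outer face, and the lever is closing toward the grip, with grip and links clear. About 5 mm remains.

```bash
for i in 1; do python3 -m creep '[[0,0,0,0,1.5,0,1],[0,0,0,0,1.5,0,1],[0,0,0,0,0,0,1]]'; done; python3 -m creep '[[0,0,0,0,1,0,1],[0,0,0,0,1,0,1],[0,0,0,0,0,0,1]]'
```

```text
clock: 6.93
eef_pos: [440.6, -206.3, 276.8]
tcp_rot: [-3.138, -0.005, 2.115]
contact_force: [-3.8, -2.5, 2.5]
opening: -0.003
clock: 7.18
eef_pos: [441.2, -206.0, 276.8]
tcp_rot: [-3.135, -0.006, 2.116]
contact_force: [-4.6, -2.7, 3.1]
opening: -0.001
```

```bash
python3 -m creep '[[0,0,0,0,2,0,1],[0,0,0,0,2,0,1],[0,0,0,0,0,0,1]]'; python3 -m creep '[[0,0,0,0,2,0,1],[0,0,0,0,2,0,1]]'
```

```text
clock: 7.43
eef_pos: [442.2, -205.6, 276.8]
tcp_rot: [-3.128, -0.006, 2.118]
contact_force: [-4.7, -1.7, 4.7]
opening: 0.001
clock: 7.6
eef_pos: [443.8, -204.6, 276.8]
tcp_rot: [-3.122, -0.007, 2.119]
contact_force: [-13.6, -12.4, 8.4]
opening: 0.001
```

```bash
python3 -m creep '[[0,0,0,0,0.5,0,1],[0,0,0,0,0.5,0,1]]';python3 -m creep '[[0,0,0,0,0.5,0,1],[0,0,0,0,0.5,0,1]]'
```

```text
clock: 7.77
eef_pos: [443.4, -205.0, 276.9]
tcp_rot: [-3.119, -0.007, 2.119]
contact_force: [-4.5, -2.2, 3.2]
opening: -0.003
clock: 7.93
eef_pos: [443.7, -204.9, 277.0]
tcp_rot: [-3.118, -0.008, 2.119]
contact_force: [-5.2, -3.5, 3.2]
opening: -0.002
```

```bash
python3 -m creep '[[0,0,0,0,1.2,0,1],[0,0,0,0,1.2,0,1],[0,0,0,0,1.2,0,1]]';python3 -m creep '[[0,0,0,0,1,0,1],[0,0,0,0,1,0,1],[0,0,0,0,1,0,1]]'
```

```text
clock: 8.18
eef_pos: [444.8, -204.3, 276.9]
tcp_rot: [-3.113, -0.008, 2.12]
contact_force: [-9.8, -8.8, 5.5]
opening: 0.003
clock: 8.43
eef_pos: [445.5, -204.0, 277.0]
tcp_rot: [-3.107, -0.009, 2.121]
contact_force: [-8.7, -5.7, 5.0]
opening: 0.002
```

```bash
cat > ball.py <<'E'
from rig import *
from h import *
import sys
n=sys.argv[1]
st=sense();print(st["clock"],st["eef_pos"].round(1),st["contact_force"].round(1))
f=grab_frame("scene"); w=grab_frame("wrist"); np.savez(f"scene{n}.npz",**f); np.savez(f"wrist{n}.npz",**w)
def ballc(f,box):
    c=f["color"].astype(int);m=(c[...,0]>90)&(c[...,0]>2.2*c[...,1])&(c[...,0]>2.2*c[...,2])
    k=np.zeros(m.shape,np.uint8);x0,x1,y0,y1=box;k[y0:y1,x0:x1]=m[y0:y1,x0:x1]
    nn,l,s,_=cv2.connectedComponentsWithStats(k);i=1+s[1:,4].argmax();k=(l==i).astype(np.uint8)
    d=cv2.distanceTransform(cv2.copyMakeBorder(cv2.resize(k,None,fx=4,fy=4,interpolation=0),1,1,1,1,0),2,5);ys,xs=np.where(d>d.max()*.93); return (xs.mean()-1)/4-.4,(ys.mean()-1)/4-.4
for F,g,b in(("then",dict(np.load("scene0.npz")),(215,300,135,180)),("now",f,(215,300,130,185))):
    u=ballc(g,b); P=onz(g,*u,120); v=P[:2]-np.array([501.6,-298.4]); print(F,np.round(u,1),P.round(1),np.linalg.norm(v).round(1),"lever yaw",np.arctan2(-v[0],v[1]).round(3))
cv2.imwrite(f"pics/c{n}.png",np.hstack([cv2.resize(f["color"][110:210,200:300,::-1],(384,384),interpolation=2),w["color"][:,100:500,::-1]]))
E
python3 ball.py 3
```

```text
8.4333 [ 445.5 -204.   277. ] [-8.7 -5.7  5. ]
then [244.1 156.1] [ 475.8 -264.6  120. ] 42.5 lever yaw 0.652
now [243.1 157.5] [ 484.5 -258.4  120. ] 43.5 lever yaw 0.403
```

View pics/c3.png

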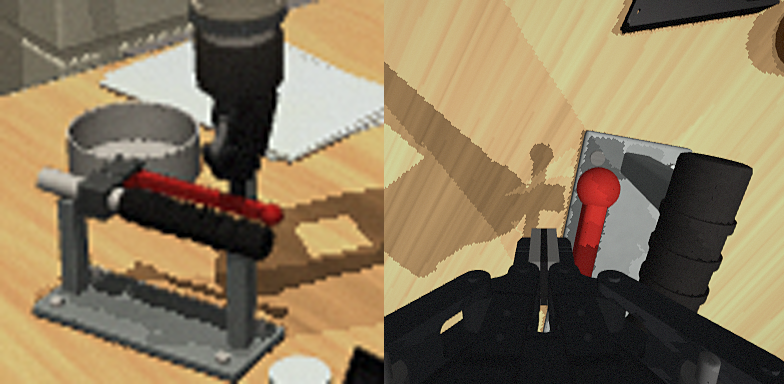

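The lever sits at a yaw of about 0.40, which is the stop (stand 0.38 + 0.02). The tip has stopped advancing and the force is above 4.6 N. I'll hold here, countering the wrist sag with small turns.

```bash
python3 -m creep '[[-0.004,0,0,0,0,0,1],[-0.004,0,0,0,0,0,1],[-0.004,0,0,0,0,0,1]]'
```

```text
clock: 8.78
eef_pos: [444.1, -204.9, 277.0]
tcp_rot: [-3.116, -0.009, 2.121]
contact_force: [-5.9, -4.0, 2.7]
opening: 0.002
```

```bash
python3 -m creep '[[-0.006,0,0,0,0.4,0,1],[-0.006,0,0,0,0.4,0,1],[-0.006,0,0,0,0.4,0,1]]'
```

```text
clock: 9.03
eef_pos: [442.9, -205.7, 276.8]
tcp_rot: [-3.128, -0.01, 2.123]
contact_force: [-10.2, -8.9, 5.3]
opening: 0.0
```

```bash
python3 -m creep '[[-0.004,0,0,0,0.7,0,1],[-0.004,0,0,0,0.7,0,1],[-0.004,0,0,0,0.7,0,1],[-0.004,0,0,0,0.7,0,1]]'; python3 -m creep '[[-0.003,0,0,0,0.8,0,1],[-0.003,0,0,0,0.8,0,1],[-0.003,0,0,0,0.8,0,1],[-0.003,0,0,0,0.8,0,1]]'
```

```text
clock: 9.37
eef_pos: [441.9, -206.6, 276.7]
tcp_rot: [-3.136, -0.011, 2.125]
contact_force: [-9.8, -7.3, 6.0]
opening: -0.004
clock: 9.7
eef_pos: [441.5, -207.1, 276.7]
tcp_rot: [-3.14, -0.012, 2.126]
contact_force: [-9.6, -7.5, 5.6]
opening: -0.0
```

```bash
python3 -m creep '[[-0.003,0,0,0,0.8,0,1],[-0.003,0,0,0,0.8,0,1],[-0.003,0,0,0,0.8,0,1],[-0.003,0,0,0,0.8,0,1]]'; python3 -m creep '[[-0.003,0,0,0,0.8,0,1],[-0.003,0,0,0,0.8,0,1],[-0.003,0,0,0,0.8,0,1],[-0.003,0,0,0,0.8,0,1]]'
```

```text
clock: 10.03
eef_pos: [441.0, -207.5, 276.6]
tcp_rot: [3.139, -0.013, 2.128]
contact_force: [-8.6, -7.5, 4.8]
opening: -0.003
clock: 10.37
eef_pos: [440.5, -208.0, 276.6]
tcp_rot: [3.135, -0.014, 2.13]
contact_force: [-10.3, -8.5, 5.2]
opening: -0.001
```

```bash
python3 -m creep '[[-0.002,0,0,0,0.9,0,1],[-0.002,0,0,0,0.9,0,1],[-0.002,0,0,0,0.9,0,1],[-0.002,0,0,0,0.9,0,1],[-0.002,0,0,0,0.9,0,1],[-0.002,0,0,0,0.9,0,1]]'; python3 -m creep '[[-0.002,0,0,0,0.9,0,1],[-0.002,0,0,0,0.9,0,1],[-0.002,0,0,0,0.9,0,1],[-0.002,0,0,0,0.9,0,1],[-0.002,0,0,0,0.9,0,1],[-0.002,0,0,0,0.9,0,1]]'; python3 -m creep '[[-0.002,0,0,0,0.9,0,1],[-0.002,0,0,0,0.9,0,1],[-0.002,0,0,0,0.9,0,1],[-0.002,0,0,0,0.9,0,1],[-0.002,0,0,0,0.9,0,1],[-0.002,0,0,0,0.9,0,1]]'
```

```text
clock: 10.87
eef_pos: [440.6, -208.2, 276.5]
tcp_rot: [3.134, -0.015, 2.132]
contact_force: [-9.8, -7.8, 5.9]
opening: 0.0
clock: 11.37
eef_pos: [440.6, -208.5, 276.5]
tcp_rot: [3.134, -0.016, 2.135]
contact_force: [-8.7, -8.1, 5.8]
opening: -0.001
clock: 11.87
eef_pos: [440.6, -208.7, 276.6]
tcp_rot: [3.133, -0.017, 2.137]
contact_force: [-10.0, -7.6, 5.7]
opening: 0.002
```

```bash
sed -i 's/c\[...,0\]>90/c[...,0]>80/' ball.py; python3 ball.py 4
```

```text
11.8667 [ 440.6 -208.7  276.6] [-10.   -7.6   5.7]
then [241.5 156. ] [ 482.6 -270.9  120. ] 33.4 lever yaw 0.604
now [247.3 159. ] [ 479.4 -240.5  120. ] 62.0 lever yaw 0.367
```

View pics/c4.png

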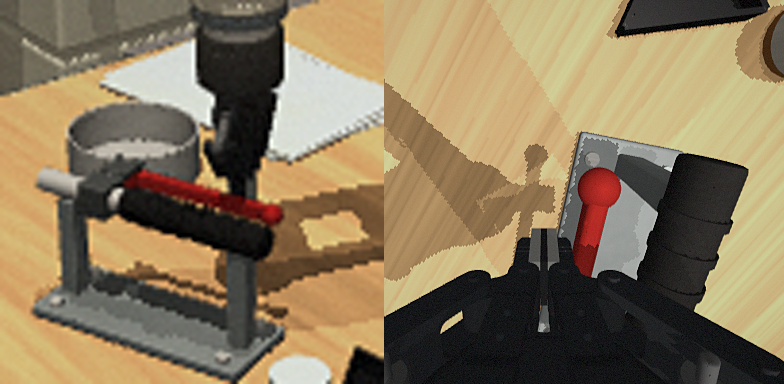

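Held for over 3 s at about 12 N with the lever unchanged in the pictures. Now I'll ease it out slowly.

```bash
python3 -m creep '[[0,0,0,0,0,0,1],[0,0,0,0,-0.5,0,1],[0,0,0,0,-1,0,1],[0,0,0,0,-1.5,0,1],[0,0,0,0,-2,0,1],[0,0,0,0,-2,0,1]]'; python3 -m creep '[[0,0,0,0,-2,0,1],[0,0,0,0,-2,0,1],[0,0,0,0,-2,0,1],[0,0,0,0,-2,0,1],[0,0,0,0,-2,0,1]]'
```

```text
clock: 12.47
eef_pos: [433.4, -212.8, 276.6]
tcp_rot: [3.134, -0.018, 2.137]
contact_force: [-4.6, -1.3, 3.2]
opening: -0.003
clock: 12.88
eef_pos: [424.2, -218.7, 276.5]
tcp_rot: [3.134, -0.018, 2.137]
contact_force: [-2.6, -0.4, 1.5]
opening: -0.003
```

```bash
python3 -m creep '[[0,0,0,0,-1.5,0,1],[0,0,0,0,-1.5,0,1],[0,0,0,0,-1.5,0,1]]'; python3 -m creep '[[0,0,0,0,-1.5,0,1],[0,0,0,0,-1.5,0,1],[0,0,0,0,-1.5,0,1]]';python3 -m creep '[[0,0,0,0,-1.5,0,1],[0,0,0,0,-1.5,0,1],[0,0,0,0,-1.5,0,1]]'
```

```text
clock: 13.13
eef_pos: [420.2, -221.6, 276.5]
tcp_rot: [3.133, -0.017, 2.137]
contact_force: [-2.6, -1.2, 1.8]
opening: -0.001
clock: 13.38
eef_pos: [416.4, -224.4, 276.5]
tcp_rot: [3.132, -0.016, 2.137]
contact_force: [-1.5, -1.7, 1.3]
opening: 0.004
clock: 13.63
eef_pos: [412.8, -227.2, 276.6]
tcp_rot: [3.131, -0.014, 2.137]
contact_force: [0.0, 0.8, -0.5]
opening: 0.0
```

Contact ended about where it began (s ≈ 240–242). Next: back off, then rise clear.

```bash
python3 -m creep '[[0,0,0,0,-3,0,1],[0,0,0,0,-8,0,1],[0,0,0,0,-15,0,1],[0,0,0,0,-20,0,1],[0,0,0,0,-20,0,1],[0,0,0,0,-5,-15,1],[0,0,0,0,0,-30,1],[0,0,0,0,0,-30,1],[0,0,0,0,0,-20,1],[0,0,0,0,0,0,1]]'; python3 ball.py 5
python3 - <<'E'
from rig import *
import cv2,numpy as np
f=grab_frame("top"); a=f["color"][:,:,::-1]; b=cv2.imread("pics/top0.png")
cv2.imwrite("pics/top5.png",np.hstack([cv2.resize(x[140:260,110:410],(400,160)) if 0 else cv2.resize(x[90:270,110:380],(400,267),interpolation=2) for x in(b,a)]))
E
```

```text
clock: 14.47
eef_pos: [346.1, -269.7, 372.8]
tcp_rot: [3.131, -0.018, 2.136]
contact_force: [0.2, -0.5, 1.0]
opening: 0.002
14.4667 [ 346.1 -269.7  372.8] [ 0.2 -0.5  1. ]
then [241.5 156. ] [ 482.6 -270.9  120. ] 33.4 lever yaw 0.604
now [259.5 158. ] [ 442.  -220.4  120. ] 98.2 lever yaw 0.652
```

View pics/c5.png

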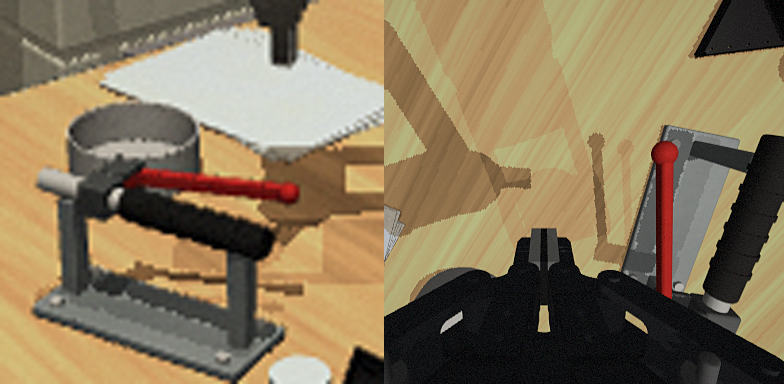

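View pics/top5.png

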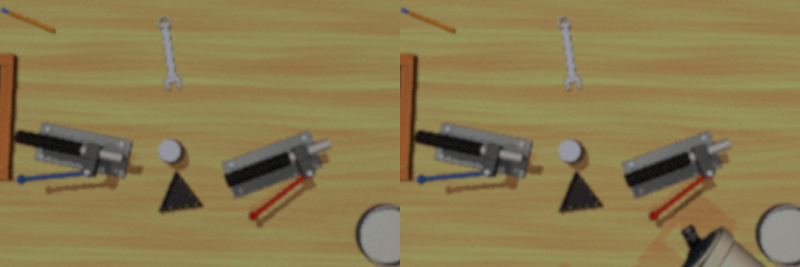

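The lever is back out as at the start (the ball sits at (253,215) in both crops), the other objects haven't moved, and the arm is clear.

```bash
python3 -m creep '[[0,0,0,0,0,0,1],[0,0,0,0,0,0,1],[0,0,0,0,0,0,1]]'; python3 -c "
from rig import job; print(job.sign_off())"
```

```text
clock: 14.87
eef_pos: [344.4, -267.9, 365.7]
tcp_rot: [3.134, -0.028, 2.137]
contact_force: [-0.4, 0.4, -0.7]
opening: -0.001
the job is handed in; nothing more can be done
None
```

I pressed the red brake lever (right-hand stand) to its stop with the backs of the shut fingers, held it, eased it out and handed the job in at 14.9 s.

- **Press:** I touched the lever at about 3 N, backed off once to correct a 7 mm height drift, then pressed it in. The highest force I read was about 18 N, against the 40 N limit.
- **Hold:** I held it for more than 3 s. The force was mostly about 12 N, with one 7 N reading early on, always above the 4.6 N needed to reach the stop.
- **Ease out:** I backed off at no more than about 30 mm/s. The lever followed the fingers until contact ended within a few millimetres of where it began. I then withdrew about 80 mm and rose about 95 mm.
- **Last checks:** The pictures show the lever back at rest. The blue lever, jar, tray, wrench and sieve look unmoved, and the force reads about zero.

**What disagreed:**
- **Stand centre:** The scene-camera estimate was about 14 mm off the top view because I picked rough corners. I used the top view and the lever itself.
- **Lever angle:** My picture script took the blade for the ball, so its angles are rough. At the stop it gave 0.40 and 0.37 rad, against 0.40 expected. I relied on the force rise and the tip no longer advancing.
- **Tip travel:** I estimated about 28 mm at the stop, against the 31 mm given.
- **Wrist tilt:** The wrist sagged by up to 0.035 rad under load, and I corrected it during the hold.

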